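# Turn the bedside turntable until the drying jar faces front

## Robot

A 6-joint arm with a two-finger parallel gripper is mounted at the origin on the work surface. World frame = base frame: x ahead of the robot, y to its left, z up, the work surface at z = 0. Lengths are in m, angles in degrees, forces in N, time in s.
With the tool pointing down it reaches from about 0.375 to 0.9 m from the base axis. Payload 3.1 kg.
Tool frame: the origin (TCP) lies midway between the tips of the shut fingers; the grasp point (between the pads) lies 19 mm behind it; x points along the fingers, z is the direction in which the jaws open and shut, and the axes are right-handed (so a half turn about x gives the same grasp; the last joint's range is limited). The gripper opens to 87 mm and grips with 3 to 60 N. Pads are 19 mm wide; open, the fingers measure 117 mm over their backs; the gripper's body (75 mm by 190 mm) begins 51 mm behind the grasp point.
Start: joints at [-85.972, 30.224, 82.088, -0, 67.689, -10.227], TCP at [0.154, -0.606, 0.223] pointing down, gripper open.
Joint ranges: [-176.69, 176.69], [-43.24, 126.21], [12.49, 139.97], [-82, 262], [0, 151.66], [-163.58, 163.58]. Speed limits (degrees/s): [159.86, 159.86, 180, 180, 180, 180].

## Interface

Orientations are given as [roll, pitch, yaw] about the fixed x, y, z axes, in that order (R = Rz(yaw) Ry(pitch) Rx(roll)).
In Python, from rig import bot gives the robot as it stands. Calls block until the motion is done:
- bot.movep(position, orientation): joint-space move of the TCP to a pose.
- bot.move_linear(position, ori=None, max_speed=0.15): straight line of the TCP; ori=None keeps the orientation; max_speed is the mean speed in m/s.
- bot.goto_joints(angles): joint-space move.
- bot.command_gripper(opening, grasp_force=None): finger opening in m; grasp_force is the grip in N (None keeps the last); returns when the fingers have stopped.
- bot.wait(seconds).
- bot.solve_ik(position, orientation): joint angles nearest the present ones, or None.
- bot.read_camera(name): name is "scene" or "top" or "wrist"; returns a dict with "frame" (420x560x3 uint8, red, green, blue), "depth" (420x560 float32, m along the optical axis (not along the pixel's ray), 0 where there is no reading), "fx", "fy", "cx", "cy" (pixels), "camera_from_world" (4x4, takes a point from world to camera coordinates); the wrist camera has in their place "T_tool_cam" (4x4, takes a point from camera to tool coordinates, whose origin is the TCP and whose axes are the tool frame's). Camera axes: x right, y down, z forward; pixel columns grow to the right and rows downward; lengths in m; the calibration is good to about 2 mm. A picture is of the moment at which its call begins: read the wrist's pose just before it.
A pose or a line that the arm cannot do raises bot.Unreachable and nothing moves.
- bot.sign_off(): hands the job in, once; it reports no verdict.
Readings, each from a call of its own:
- bot.get_t(): time.
- bot.get_joints(): joint angles.
- bot.get_joint_velocities(): joint speeds.
- bot.get_effort(): joint torques, N m.
- bot.get_position(): TCP position.
- bot.get_tool_rot(): TCP orientation.
- bot.get_force(): force on the tool from outside, world axes, zero at the start.
- bot.get_ft_torque(): the same for the moment, N m.
- bot.get_gripper_width(): finger opening in m.
Only numpy, scipy, OpenCV 4.12 (cv2) and the standard library are available. Lean on these libraries where they do the work, as an engineer would, in place of code of your own. Each camera call takes 0.05 s, during which the arm holds its last target. There are 200 camera calls.

## Task

Spin the bedside turntable, either way round, by pushing the pegs on its rim until the black hearing aid drying jar faces front, squarely in line with the white arrow on the turntable's foot; then move clear. Touch only the turntable: the jar, the yellow cup and the steel pill box ride along standing in their places, and the organizer bin and the magnifier beside it are left alone.

Things in the scene. Friction and masses are not known exactly. Their poses are not given: they have to be found in the camera images.
- foot: Origin: on the turntable's axis, at table height. Fixed, black. Its -x axis points to the front: along it a 60 mm wide, 10 mm high tongue sticks out from under the disc to 210 mm from the axis, with a white arrow on top (155 to 205 mm from the axis, pointing outwards). Front means straight along this -x axis from the centre.
- turntable: Round wooden disc, 290 mm across, 14 mm thick, top at z = 30 mm, turning either way without stops about the foot's vertical axis; light friction (0.12 N m, about 1 N at the rim) stops it as soon as it is not pushed. Origin: on the axis at table height; its yaw turns with the disc. The jar stands on its own -x axis, midway between two pegs; cup or pill box at 60 and -60 degrees from its x axis.
- peg0 (a point): Top centre of one of the six alike dark wooden pegs standing on the disc's rim: 14 mm across, 45 mm tall, from z = 30 to 75 mm. The pegs stand 60 degrees apart on a circle of 132 mm radius about the axis, this one 30 degrees anticlockwise (from above) from the disc's own x axis.
- jar_place (a point): Point on the disc's top under the jar: 65 mm from the axis along the disc's own -x axis.
- jar_center (a point): Centre, half-way up, of the black hearing aid drying jar with twist cap: round, 56 mm across, 58 mm tall, loose, 90 g, standing on the disc 65 mm from the axis (top at z = 88 mm). Not to be touched.
- cup_center (a point): Centre, half-way up, of the yellow hard silicone cup: 64 mm across, 58 mm tall, loose, standing on the disc about 65 mm from the axis, top at z = 88 mm. Not to be touched.
- pillbox_center (a point): Centre, half-way up, of the steel pill box, 57 x 57 x 22 mm, loose, lying on the disc about 65 mm from the axis. Not to be touched.
- organizer: White plastic tilt-out organizer bin, 130 (x) x 180 (y) x 120 mm tall, fixed on the table to the right (-y) of the turntable; its bin tilts out up to 60 mm beyond its -x side. Origin: centre of its underside. Not to be touched.
- magnifier: Clear magnifying sheet in an upright grey frame, 150 (y) x 125 mm tall, on a 60 mm deep foot, loose, on the table to the left (+y) of the turntable. Origin: centre of its underside. Not to be touched.
Mind the look-alikes: they are no part of the job. There is more than one size of the part that bears cup_center; the job needs the largest.

How it is judged (in metres and radians):
At the end, for the whole second after the job is handed in: The jar lies in front of the turntable's axis, within 13 mm to either side of the line through the axis and the white arrow (about 11 degrees); the turntable is at rest; jar, cup and pill box stand upright on the disc, the jar within 20 mm of its place on it (x of jar_center in the frame of foot below -0.04 m and y of jar_center in the frame of foot between -0.013 and 0.013 m and angular speed of turntable below 0.05 rad/s and horizontal distance between jar_center and jar_place below 0.02 m and angle between each of jar_center, cup_center, pillbox_center's own z axis and vertical below 0.15 rad and height (world z) of jar_center between 0.052 and 0.066 m and horizontal distance between each of jar_center, cup_center, pillbox_center and turntable below 0.095 m and height (world z) of cup_center between 0.052 and 0.066 m and height (world z) of pillbox_center between 0.034 and 0.048 m); the robot touches nothing.
It fails at once if the robot touches the jar, cup or pill box (over 1 N) (contact force between any of the fingers, the arm and jar above 1 N or contact force between any of the fingers, the arm and cup above 1 N or contact force between any of the fingers, the arm and pillbox above 1 N).
It fails at once if the robot touches the organizer or the magnifier (over 1 N), or moves the magnifier 15 mm (contact force between any of the fingers, the arm and organizer above 1 N or contact force between any of the fingers, the arm and magnifier above 1 N or distance of magnifier from where it was at the start of the episode above 0.015 m).
It fails at once if the jar, cup or pill box tips or is lifted ((angle between jar_center's own z axis and vertical above 0.35 rad or height (world z) of jar_center above 0.074 m) or (angle between cup_center's own z axis and vertical above 0.35 rad or height (world z) of cup_center above 0.074 m) or (angle between pillbox_center's own z axis and vertical above 0.35 rad or height (world z) of pillbox_center above 0.056 m)).
It fails at once if the jar, cup or pill box slides to the rim or off the turntable, or the jar 20 mm from its place (horizontal distance between any of jar_center, cup_center, pillbox_center and turntable above 0.095 m or horizontal distance between jar_center and jar_place above 0.02 m).
It also fails if it takes over 64 s, if anything falls off the work surface, if the arm or the gripper's body presses on something with over 40 N, if the wrist force passes 120 N, or if a joint passes its speed limit or range.

## Working session

There is one attempt and no reset: what is moved stays moved. The work goes in short steps, each a Python script; the robot and the scene stay as the last script left them, time stands still between calls to the robot, and variables do not carry over. Pictures are saved under pics/ and viewed, about 8 in all and at most 12, crops included, and the job is handed in when it is done.

```bash
ls; mkdir -p pics; python3 - <<'E'
from rig import bot
import cv2, numpy as np
for n in ("top","scene"):
    c=bot.read_camera(n); cv2.imwrite(f"pics/{n}0.png",c["frame"][:,:,::-1]); np.savez(f"{n}0.npz",**c)
    print(n,c["fx"],c["cx"],c["cy"],np.round(np.linalg.inv(c["camera_from_world"]),3).tolist())
print(bot.get_t(),bot.get_tool_rot())
E
```

```text
pics
top 498.92762080852634 283.6364335073172 213.39838311101977 [[-0.002, -0.989, 0.146, 0.438], [-1.0, 0.002, -0.001, -0.017], [0.001, -0.146, -0.989, 1.582], [0.0, 0.0, 0.0, 1.0]]
scene 444.02778760864976 280.08161055860785 207.19366568740202 [[-0.066, 0.526, -0.848, 1.599], [0.998, 0.047, -0.049, 0.029], [0.014, -0.849, -0.528, 0.682], [0.0, 0.0, 0.0, 1.0]]
0.1 [170.20457553  89.88386253  94.45969856]
```

View pics/top0.png

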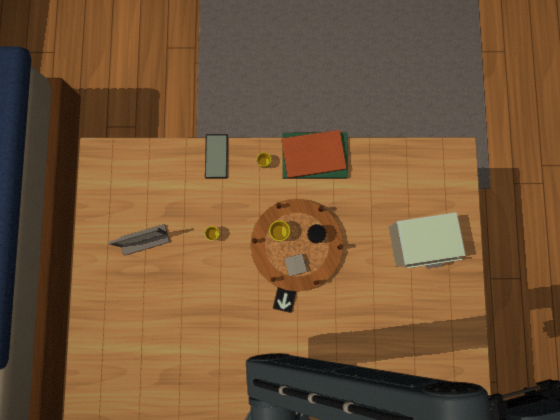

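View pics/scene0.png

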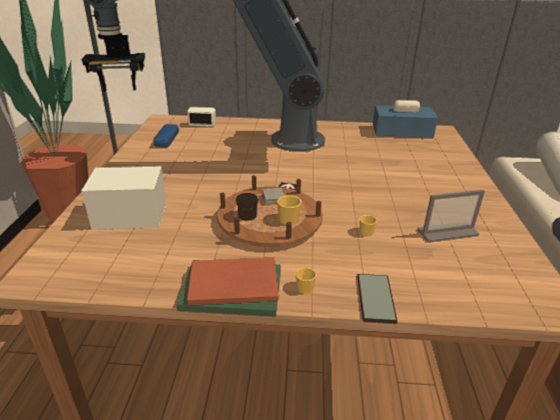

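```bash
cat > h.py <<'E'
import cv2, numpy as np
def cast(c,uv,z):
    T=np.linalg.inv(c["camera_from_world"]); uv=np.atleast_2d(np.asarray(uv,float))
    d=np.c_[(uv[:,0]-c["cx"])/c["fx"],(uv[:,1]-c["cy"])/c["fy"],np.ones(len(uv))]@T[:3,:3].T
    return T[:3,3]+d*((z-T[2,3])/d[:,2])[:,None]
def ang(v): return np.degrees(np.arctan2(v[1],v[0]))
def blobs(mask,roi,amin=3):
    m=np.zeros_like(mask,np.uint8); x0,y0,x1,y1=roi; m[y0:y1,x0:x1]=mask[y0:y1,x0:x1]
    n,_,st,ce=cv2.connectedComponentsWithStats(m)
    return [(int(s[4]),ce[i+1]) for i,s in enumerate(st[1:]) if s[4]>=amin]
def fit_circle(p):
    A=np.c_[2*p[:,:2],np.ones(len(p))]; s=np.linalg.lstsq(A,(p[:,:2]**2).sum(1),rcond=None)[0]
    return s[:2],np.sqrt(s[2]+s[:2]@s[:2])
E
python3 - <<'E'
from h import *
c=dict(np.load("top0.npz")); f=c["frame"].astype(int); s=f.sum(2)
hsv=cv2.cvtColor(c["frame"],cv2.COLOR_RGB2HSV)
print("dark"); 
for a,p in blobs(s<110,(245,195,350,320)): print(a,p.round(1),cast(c,p,.07).round(4)[0])
print("white")
for a,p in blobs((s>450)&(hsv[...,1]<70),(270,285,300,315)): print(a,p.round(1),cast(c,p,.01).round(4)[0])
print("yellow")
for a,p in blobs((hsv[...,0]>22)&(hsv[...,0]<34)&(hsv[...,1]>150)&(hsv[...,2]>90),(190,140,350,300),15): print(a,p.round(1),cast(c,p,.088).round(4)[0])
cv2.imwrite("pics/topcrop.png",cv2.resize(c["frame"][190:320,235:365,::-1],None,fx=4.5,fy=4.5,interpolation=cv2.INTER_CUBIC))
E
```

```text
dark
5 [278.8 206.4] [ 0.6817 -0.004   0.07  ]
6 [320.  209.5] [ 0.6719 -0.1304  0.07  ]
255 [316.6 233.3] [ 0.5985 -0.1192  0.07  ]
6 [255.2 241. ] [0.5754 0.0678 0.07  ]
209 [284.9 298.2] [ 0.4037 -0.0221  0.07  ]
white
51 [283.5 302.2] [ 0.3903 -0.0181  0.01  ]
yellow
49 [266.7 161. ] [0.8201 0.033  0.088 ]
161 [280.7 230.9] [ 0.6041 -0.01    0.088 ]
50 [215.2 231.8] [0.6018 0.1873 0.088 ]
18 [207.8 237.2] [0.5853 0.2093 0.088 ]
```

View pics/topcrop.png

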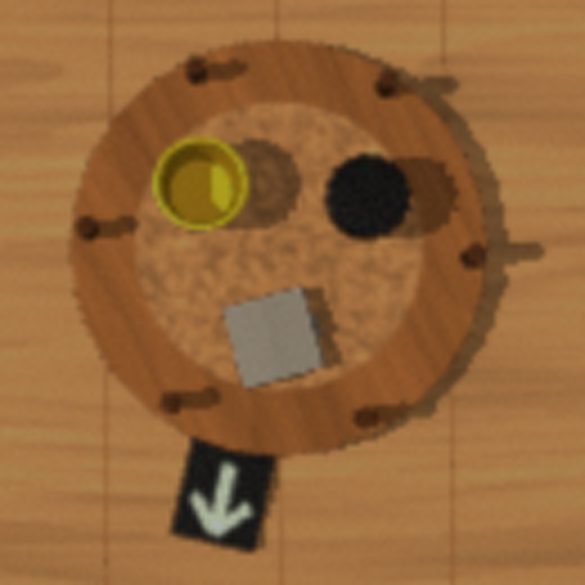

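```bash
python3 - <<'E'
from h import *
from rig import bot
c=dict(np.load("top0.npz"))
k=lambda p:np.array(p,float)/4.5+[235,190]-.4
P=cast(c,k([(197,67),(388,81),(473,256),(367,416),(174,401),(88,228)]),.065)
C,r=fit_circle(P); print("pegs",C,r,[round(ang(p[:2]-C),1) for p in P])
D=cast(c,k([(70,250),(485,240),(280,40),(285,455),(130,100),(118,390)]),.03)
print("disc",fit_circle(D))
J=cast(c,[(316.6,233.3)],.08)[0,:2]; print("jar",J,np.linalg.norm(J-C),ang(J-C))
A=cast(c,k([(229,465),(216,538)]),.01); print("arrow",A,ang((A[1]-A[0])),[ang(a[:2]-C) for a in A],[np.linalg.norm(a[:2]-C) for a in A])
# IK along arc
q=None
for o in (0,180):
  print(o)
  for a in range(100,-101,-20):
    t=np.radians(a); p=[C[0]+.132*np.cos(t),C[1]+.132*np.sin(t),.05]
    # jaw radial: Tool x down. find rpy
    from scipy.spatial.transform import Rotation as R
    z=np.array([np.cos(t+np.radians(o)),np.sin(t+np.radians(o)),0]); x=np.array([0,0,-1.]); 
    M=np.c_[x,np.cross(z,x),z]; e=R.from_matrix(M).as_euler("xyz",degrees=True)
    q=bot.solve_ik(p,e); print(a,np.round(p,3),None if q is None else np.round(q,0))
E
```

```text
pegs [ 0.57031208 -0.05952062] 0.13093358421534285 [np.float64(25.7), np.float64(-34.3), np.float64(-95.1), np.float64(-154.4), np.float64(146.3), np.float64(86.6)]
disc (array([ 0.56850399, -0.05717655]), np.float64(0.1444794622873445))
jar [ 0.59748388 -0.1184415 ] 0.06488433696018517 -65.2428608670723
arrow [[ 0.41864362 -0.02423179  0.01      ]
 [ 0.36904057 -0.0151695   0.01      ]] 169.64646584520713 [np.float64(166.90198101189645), np.float64(167.57320040384317)] [np.float64(0.1557196917882945), np.float64(0.20610007613856773)]
0
100 [0.547 0.07  0.05 ] [  -4.   40.  100.   -0.   40. -104.]
80 [0.593 0.07  0.05 ] [ -4.  42.  93.  -0.  45. -84.]
60 [0.636 0.055 0.05 ] [ -5.  44.  87.  -0.  49. -65.]
40 [0.671 0.025 0.05 ] [ -7.  46.  82.  -0.  53. -47.]
20 [ 0.694 -0.014  0.05 ] [-10.  47.  78.  -0.  55. -30.]
0 [ 0.702 -0.06   0.05 ] [-14.  48.  76.   0.  56. -14.]
-20 [ 0.694 -0.105  0.05 ] [-18.  48.  77.   0.  56.   2.]
-40 [ 0.671 -0.144  0.05 ] [-21.  47.  79.   0.  54.  19.]
-60 [ 0.636 -0.174  0.05 ] [-25.  45.  84.   0.  51.  35.]
-80 [ 0.593 -0.19   0.05 ] [-28.  43.  89.   0.  48.  52.]
-100 [ 0.547 -0.19   0.05 ] [-30.  41.  96.  -0.  43.  70.]
180
100 [0.547 0.07  0.05 ] [ -4.  40. 100.  -0.  40.  76.]
80 [0.593 0.07  0.05 ] [-4. 42. 93. -0. 45. 96.]
60 [0.636 0.055 0.05 ] [ -5.  44.  87.  -0.  49. 115.]
40 [0.671 0.025 0.05 ] [ -7.  46.  82.  -0.  53. 133.]
20 [ 0.694 -0.014  0.05 ] [-10.  47.  78.  -0.  55. 150.]
0 [ 0.702 -0.06   0.05 ] None
-20 [ 0.694 -0.105  0.05 ] None
-40 [ 0.671 -0.144  0.05 ] [ -21.   47.   79.    0.   54. -161.]
-60 [ 0.636 -0.174  0.05 ] [ -25.   45.   84.    0.   51. -145.]
-80 [ 0.593 -0.19   0.05 ] [ -28.   43.   89.   -0.   48. -128.]
-100 [ 0.547 -0.19   0.05 ] [ -30.   41.   96.    0.   43. -110.]<sys>:0: UserWarning: Gimbal lock detected. Setting third angle to zero since it is not possible to uniquely determine all angles.
```

```bash
cat >> h.py <<'E'
import warnings; warnings.filterwarnings("ignore")
from scipy.spatial.transform import Rotation as R
C=np.array([.5695,-.0585])
def pose(a,z,r=.132):
    t=np.radians(a); u=np.array([np.cos(t),np.sin(t),0]); x=np.array([0,0,-1.])
    return [C[0]+r*u[0],C[1]+r*u[1],z], R.from_matrix(np.c_[x,np.cross(u,x),u]).as_euler("xyz",degrees=True)
def sweep(bot,a0,a1,z=.05,v=.05,n=8):
    for a in np.linspace(a0,a1,max(2,int(abs(a1-a0)/n)+2))[1:]:
        p,o=pose(a,z); bot.move_linear(p,o,max_speed=v)
        F=bot.get_force()
        if np.linalg.norm(F)>20: print("force stop",a,F); return
    print("at",a,np.round(F,1),bot.get_t())
E
python3 - <<'E'
from h import *
from rig import bot
bot.command_gripper(0.0)
p=bot.get_position(); bot.movep(*pose(106,.25)); print(bot.get_t(),bot.get_position(),bot.get_gripper_width())
p,o=pose(106,.05); bot.move_linear(p,o,max_speed=.1)
print(np.round(bot.get_force(),1),bot.get_t())
sweep(bot,106,60)
for n in ("top","scene"):
    c=bot.read_camera(n); cv2.imwrite(f"pics/{n}1.png",c["frame"][:,:,::-1]); np.savez(f"{n}1.npz",**c)
cv2.imwrite("pics/s1.png",np.hstack([cv2.resize(cv2.imread("pics/top1.png")[150:350,220:420],(400,400)),cv2.resize(cv2.imread("pics/scene1.png")[100:300,180:380],(400,400))]))
E
```

```text
4.3583 [0.53336678 0.06765302 0.24996288] 0.0002958540399456726
[0.6 0.6 0.5] 6.5083
at 60.0 [-0.4  0.6  0.1] 9.5083
```

View pics/s1.png

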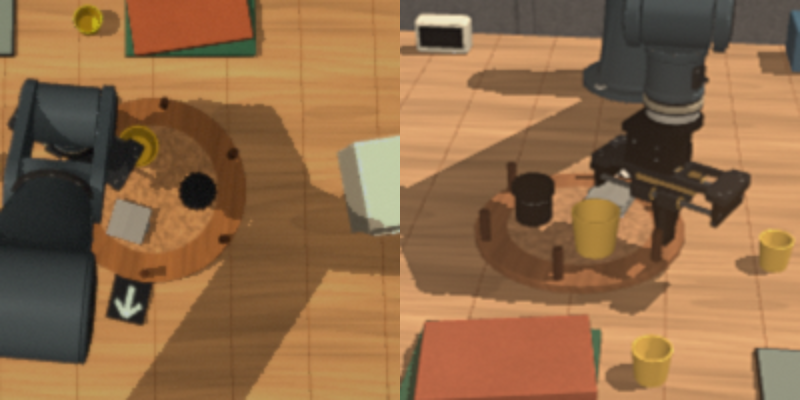

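The disc has turned about 30° clockwise. The finger is behind its peg and the gripper body is clear of the cup, so I'll continue the sweep.

```bash
python3 - <<'E'
from h import *
from rig import bot
sweep(bot,60,-28,n=11)
p,o=pose(-24,.05); bot.move_linear(p,o,max_speed=.05)
p,o=pose(-24,.2); bot.move_linear(p,o,max_speed=.12)
c=bot.read_camera("top"); cv2.imwrite("pics/top2.png",cv2.resize(c["frame"][190:320,235:365,::-1],None,fx=4.5,fy=4.5,interpolation=cv2.INTER_CUBIC)); np.savez("top2.npz",**c)
print(bot.get_t())
for a,q in blobs(c["frame"].astype(int).sum(2)<110,(245,195,350,320)): 
    w=cast(c,q,.08)[0,:2]; print(a,q.round(1),w.round(4),np.linalg.norm(w-C).round(4),ang(w-C))
E
```

```text
at -28.0 [-0.3 -0.6  0.7] 15.0083
16.7917
316 [316.1 201.3] [ 0.6958 -0.1182] 0.1397 -25.277904225314067
3 [279. 206.] [ 0.6813 -0.0047] 0.1241 25.678930703916496
3 [291.7 217.7] [ 0.6454 -0.0432] 0.0774 11.397322244499723
26 [290.3 224.7] [ 0.6237 -0.0391] 0.0576 19.668845171569743
630 [298.7 278.2] [ 0.463  -0.0634] 0.1066 -177.36287881847952
4 [255.  240.5] [0.576  0.0678] 0.1264 87.07180871422341
31 [276.1 249.6] [0.5484 0.0042] 0.0661 108.57907319662371
```

View pics/top2.png

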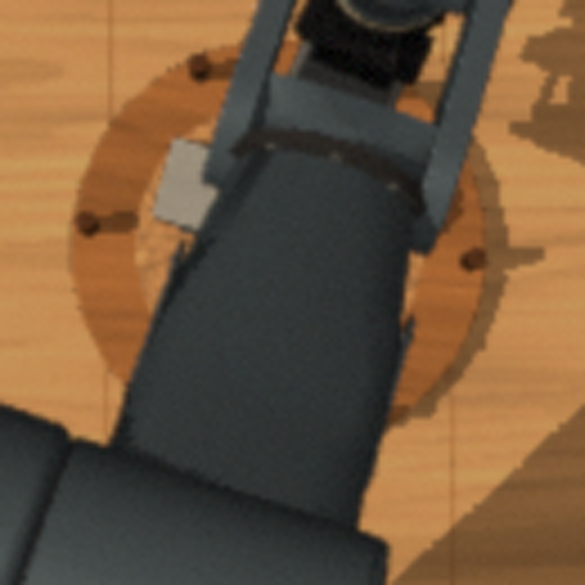

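```bash
python3 - <<'E'
from h import *
from rig import bot
p,o=pose(-24,.05); bot.move_linear(p,o,max_speed=.12)
sweep(bot,-24,-35.2,n=6,v=.04)
p,o=pose(-31,.05); bot.move_linear(p,o,max_speed=.05)
p,o=pose(-31,.25); bot.move_linear(p,o,max_speed=.15)
bot.goto_joints([-85.972,30.224,82.088,0,67.689,-10.227])
c=bot.read_camera("top"); cv2.imwrite("pics/top3.png",cv2.resize(c["frame"][190:320,235:365,::-1],None,fx=4.5,fy=4.5,interpolation=cv2.INTER_CUBIC)); np.savez("top3.npz",**c)
print(bot.get_t())
for a,q in blobs(c["frame"].astype(int).sum(2)<110,(245,195,350,320)): 
    w=cast(c,q,.08)[0,:2]; print(a,q.round(1),w.round(4),np.linalg.norm(w-C).round(4),ang(w-C))
s=bot.read_camera("scene"); cv2.imwrite("pics/scene3.png",cv2.resize(s["frame"][140:270,180:360,::-1],None,fx=4,fy=4))
E
```

```text
at -35.2 [-0.  -0.2 -0.1] 19.1417
23.55
6 [284.3 204.2] [ 0.687 -0.021] 0.1233 17.702325314640156
6 [325.5 213.3] [ 0.6585 -0.1462] 0.125 -44.588176429032124
6 [256.  235.2] [0.5921 0.0648] 0.1254 79.60710030779424
242 [292.8 263.5] [ 0.5067 -0.0461] 0.064 168.860150101534
209 [284.9 298.2] [ 0.4041 -0.0222] 0.1694 167.6084837402147
```

View pics/top3.png

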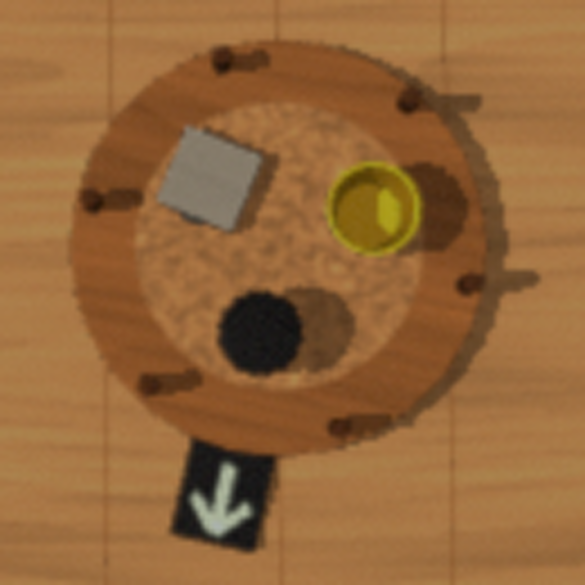

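View pics/scene3.png

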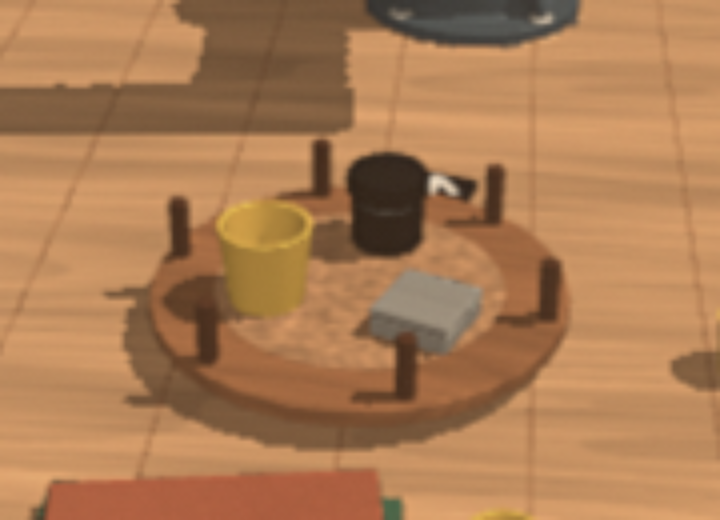

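The jar sits at 168.9° and the front line at about 168°, roughly 1 mm off line. All three objects are upright and the arm is clear, so I'm handing in.

```bash
python3 -c "
from rig import bot
bot.sign_off(); print(bot.get_t())"
```

```text
the job is handed in; nothing more can be done
the job is handed in; nothing more can be done
```

The black jar now faces front, in line with the white arrow, and the job is handed in. I turned the table about 128° clockwise by pushing one peg with the closed fingers, lifting off once near the end to look. Then I moved the arm back to its start pose.

**Alignment:** the last top picture puts the jar at 168.9° about the axis. The arrow's direction measured 167–170°, so the jar is 1–2 mm off the line at most, against 13 mm allowed. It sits 64 mm from the axis, where 65 mm is nominal.

**Ride-along objects:** the jar, cup and pill box all stand upright in their places. The force readings I took after each push step stayed around 1 N.

**Time:** the last reading before handing in was about 23.6 s of the 64 s allowed.

**Checks:** none failed. The look before the final push had the jar hidden by the arm, so I judged that stage by the pegs. My two estimates of the turntable's centre differed by about 3 mm, so I used their mean. I did not re-measure the organizer or the magnifier; the gripper's planned path stayed well clear of both.

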